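# Hold the spring callipers at the build-up width round a coping

## Task

The porcelain on the white coping will be built up to 14 mm so that it fires down to size: show me the room for it. Pick up the spring callipers by their knurled finger plates, bring the two tips down on opposite sides of the coping at its mid-height, without touching the die or its holder, and squeeze until the index is on the red line (tips 14 mm apart). Hold that gap steady round the coping for at least three seconds and finish while still holding them there in the air; leave the other things on the bench alone.

Things in the scene. Friction and masses are not known exactly. Their poses are not given: they have to be found in the camera images.
- calliper: steel spring callipers, built like tweezers: two sprung arms joined at a round bow at the rear, lying flat on the worktop, 127 mm long, 12 mm high, about 42 g in all. Origin: underside, between the knurled finger plates; x points to the tips (at x = +54 mm; the bow's hinge is at x = -68 mm), y to arm A, z up. The frame goes with arm A; it is the middle line of the pair only at the red line
- red_line (a point): the one long red line, 14 mm mark, on the white scale bar that is fixed to arm A and crosses the top of both arms (7 mm wide, 36 mm long, sticks out past arm B when squeezed). Black lines stand at each 4 mm of tip gap. A small steel index with a black line on arm B runs along the bar's edge nearer the bow
- calliper_jaw (a joint): squeeze of arm B towards arm A, rad: 0 = sprung wide open (tips 30 mm apart), 0.131 = red line (tips 14 mm apart), 0.235 = stop (tips 1.5 mm apart). The tip gap falls 122 mm per rad; open, the pair's middle line leans 0.066 rad from body x towards B. The spring pushes back on the finger plates with about 3 N at 0 and 8 N at the red line (2.6 N m per rad)
- tip_a (a point): inner face of the tip of arm A, at 6 mm above the underside; the tip blocks are 9 mm long, reach 2 mm beyond this point, and are 4 mm high and 2.2 mm thick
- tip_b (a point): the same on arm B; the distance tip_a to tip_b is the tip gap
- grip_a (a point): outer face of arm A's finger plate, at its middle, 6 mm above the underside; the plate is upright, 28 mm long and 12 mm high, and parallel to its fellow at the red line. Over the outsides of both plates it is 31 mm when open, 22 mm at the red line (1 mm of squeeze here closes the tips by 1.75 mm)
- grip_b (a point): the same on arm B
- die_holder: die holder standing fixed on the worktop: aluminium foot 48 mm wide and 9 mm high, stem, 15 mm wide collet up to 33 mm, yellow stone die up to 12.4 mm wide, and the small white coping on top; 52.5 mm high. Origin: centre of its underside, z up
- coping (a point): middle of the white coping on its upright axis, 48 mm above the worktop; the coping is round, 8 mm wide, from 43.5 to 52.5 mm above the worktop
- die_stone_pair: working model of two jaws, yellow stone over white, 56x66x49 mm, bystander; origin: centre of its underside
- eraser_wheel_box: flat clear-lidded box, 36x50x16 mm, bystander; origin: centre of its underside
- dappen_dish: pale blue octagonal glass dish, 33 mm wide, 27 mm high, bystander; origin: centre of its underside
- wax_tin: round grey tin, 64 mm wide, 22 mm high, bystander; origin: centre of its underside
- carver_b: thin double-ended steel carver, 171 mm long, 9 mm high, bystander; origin: centre of its underside
- porcelain_jar: cream powder jar with white lid, 46 mm wide, 58 mm high, bystander; origin: centre of its underside
- ceramic_brush: slim black brush with a tan ferrule, 112 mm long, 6 mm thick, bystander; origin: centre of its underside
- plaster_pair: white plaster model of two jaws, 56x65x50 mm, bystander; origin: centre of its underside
Mind the look-alikes: they are no part of the job. What is shaped like the die_holder but blue or orange is not meant.

How it is judged (in metres and radians):
On the way, in this order (a step that is already met when the one before it is completed fails the run):
1. the callipers are lifted clear of the worktop in the gripper (height (world z) of each of tip_a, tip_b above 0.04 m and contact force between calliper and the fingers above 1 N), for 0.2 s.
2. the gap is held at the red line round the coping, for 2 s without a break (distance between tip_a and tip_b between 0.0125 and 0.0155 m and x of coping in the frame of tip_a between -0.005 and 0.005 m and y of coping in the frame of tip_a between -0.0115 and -0.0025 m and z of coping in the frame of tip_a between -0.004 and 0.004 m and contact force between calliper and the fingers above 1.5 N and contact force between calliper and die_holder below 0.2 N and height (world z) of tip_a above 0.04 m), for 2 s.
At the end, for the whole second after the job is handed in: after 2 s held so, the tips are 14 mm apart within 1.5 mm and still; the coping stands between them without being touched (its axis within 5 mm of the tips along the callipers, and 2.5 to 11.5 mm inside tip A; its middle within 4 mm of the tips' height); the gripper alone carries the callipers (all of step 2 and height (world z) of tip_b above 0.04 m and velocity of joint calliper_jaw between -0.05 and 0.05 rad/s and linear speed of calliper below 0.02 m/s); the arm keeps its last pose, push and grip.
It fails at once if the die, coping or holder is touched with more than 1 N (contact force between die_holder and anything else above 1 N).
It fails at once if another thing on the bench is shifted by more than 15 mm (distance of any of die_stone_pair, eraser_wheel_box, dappen_dish, wax_tin, carver_b, porcelain_jar, ceramic_brush, plaster_pair from where it was at the start of the episode above 0.015 m).
It also fails if it takes over 45 s, if anything falls off the work surface, if the arm or the gripper's body presses on something with over 40 N, if the wrist force passes 120 N, or if a joint passes its speed limit or range.

## Robot

A 6-joint arm with a two-finger parallel gripper is mounted at the origin on a cart in front of the work surface, level with it; the furniture and walls round the work are solid. World frame = base frame: x ahead of the robot, y to its left, z up, the work surface at z = 0. Lengths are in mm, angles in rad, forces in N, time in s.
With the tool pointing down it reaches from about 350 to 775 mm from the base axis. Payload 7.3 kg.
Tool frame: the origin (TCP) lies on the centre line of the jaws, within the pads' length; the fingertips stand 22 mm ahead of it and the grasp point (between the pads) lies 3 mm ahead of it (bot.tcp_to_tips is the distance from the TCP to the fingertips, in mm); z points along the fingers, y is the line along which they close (so a half turn about z gives the same grasp; the last joint's range is limited). The gripper opens to 92 mm and grips with 3 to 60 N. Pads are 19 mm wide; open, the fingers measure 130 mm over their backs; the gripper's body (75 mm by 190 mm) begins 47 mm behind the grasp point.
Start: joints at [1.129, 0.342, 1.524, -0, 1.275, -0.146], TCP at [153.026, 502.224, 220.941] pointing down, gripper open.
Joint ranges: [-2.53, 2.53], [-0.77, 2.02], [0.04, 2.7], [-1, 4.14], [0.28, 2.66], [-3.11, 3.11]. Speed limits (rad/s): [2.57, 2.57, 3.14, 3.14, 3.14, 3.14].

## Interface

Orientations are given as a unit quaternion [w, x, y, z].
In Python, from station import bot, cams gives the robot as it stands.
- The arm moves only by the tool drive_tool, never from a script. Its argument "targets" is a list of rows, each a list of 4 numbers: the shift along the tool's x, y, z in mm, then the turn about the tool's z in rad. A call has 1 to 10 rows; each row shifts and turns the commanded pose from where the row before left it, along the tool's axes as they then stand; what a row does not reach is not made up. A row lasts 1/12 s, in which the tool goes at most 41.7 mm and 7.16 degrees, less where a joint would pass 70% of its speed; a pose out of reach is approached as far as the arm can. A call with a gripper value outside its range is refused whole. "fingers" is the opening, from 0 (shut) to 1 (fully open), set as the call begins (left out, the last holds). The fingers move at their own pace and stop on an object; "grip_force" is the grip in N (left out, the last holds). Time passes only in rows, so rows that do not move let the fingers close. It gives the time, the measured TCP pose, the force, the opening and the grip force at its end, in the units of the state.
- bot.get_obs(): the state, without advancing time (a new reading comes with each control period).
- cams.read_camera(name): name is "side" or "top" or "wrist"; returns a dict with "frame" (480x640x3 uint8, red, green, blue), "z_map" (480x640 float32, mm along the optical axis (not along the pixel's ray), 0 where there is no reading), "vertical_fov" (degrees; the focal length in pixels is half the picture's height over the tangent of half this angle, whatever the lens; pixels are square), "cx", "cy" (the principal point, pixels), "rvec" (rotation vector, rad) and "tvec" (3), from world to camera coordinates, as OpenCV has them. Camera axes: x right, y down, z forward; pixel columns grow to the right and rows downward; lengths in mm; the calibration is good to about 2 mm. A picture is of the moment at which its call begins.
- bot.close_job(): hands the job in; it is judged then, once.
The state is a dict: "time": time; "joints": joint angles; "joint_vel": joint speeds; "joint_torque": joint torques, N m; "tool_pos": TCP position; "eef_rot": TCP orientation; "contact_force": force on the tool from outside, world axes, zero at the start; "torque": the same for the moment, N m; "opening": opening from 0.0 (shut) to 1.0 (fully open); "gripper_force": force on a finger pad.
Only numpy, scipy, OpenCV 4.12 (cv2) and the standard library are available. Lean on these libraries where they do the work, as an engineer would, in place of code of your own. Each camera call takes 0.05 s, during which the arm holds its last target. There are 200 camera calls.

## Working session

There is one attempt and no reset: what is moved stays moved. The work goes in short steps, Python scripts to look and compute and a tool call to move; the robot and the scene stay as the last step left them, time stands still between calls to the robot, and variables do not carry over. Pictures are saved under pics/ and viewed, at most 10 in all, crops included, and the job is handed in when it is done.

Besides the shell and the picture viewer there is one more tool, called after "Request:" by a JSON object that holds its "method" and its "body". drive_tool: Moves the arm, as the interface text tells. Its arguments: {"type":"object","properties":{"targets":{"type":"array"},"fingers":{"type":"number"},"grip_force":{"type":"number"}},"required":["targets"]}

```bash
mkdir -p pics; cat > h.py <<'E'
import numpy as np, cv2
from station import bot, cams
def cam(n):
    c=cams.read_camera(n); h=c["frame"].shape[0]
    f=h/2/np.tan(np.radians(c["vertical_fov"])/2)
    c["K"]=np.array([[f,0,c["cx"]],[0,f,c["cy"]],[0,0,1.]])
    c["R"]=cv2.Rodrigues(np.array(c["rvec"],float))[0]; c["t"]=np.array(c["tvec"],float).reshape(3)
    return c
def ray(c,uv):
    uv=np.atleast_2d(np.array(uv,float)); d=np.c_[(uv[:,0]-c["K"][0,2])/c["K"][0,0],(uv[:,1]-c["K"][1,2])/c["K"][1,1],np.ones(len(uv))]
    return -c["R"].T@c["t"], d@c["R"]
def onz(c,uv,z):
    o,d=ray(c,uv); return o+d*((z-o[2])/d[:,2])[:,None]
def dep(c,uv):
    o,d=ray(c,uv); uv=np.atleast_2d(uv).astype(int); return o+d*c["z_map"][uv[:,1],uv[:,0]][:,None]
def proj(c,P):
    p=np.atleast_2d(P)@c["R"].T+c["t"]; q=p@c["K"].T; return q[:,:2]/q[:,2:]
def save(n,im): cv2.imwrite("pics/"+n,cv2.cvtColor(im,cv2.COLOR_RGB2BGR))
E
python3 - <<'E'
from h import *
for n in("top","side"):
    c=cam(n); save(n+"0.png",c["frame"]); print(n,c["K"][0,0],-c["R"].T@c["t"],c["R"][2])
print(bot.get_obs(),bot.tcp_to_tips)
E
```

```text
top 616.0668778140976 [  51.53952153 -211.49154398 1686.35233707] [ 0.29984361  0.10440584 -0.948258  ]
side 473.62625599620816 [326.42535995 898.79328092 485.08941176] [ 0.21603102 -0.89312343 -0.39453915]
{'time': 0.1, 'joints': array([ 1.12899036e+00,  3.42642665e-01,  1.52491304e+00, -2.67604610e-06,
        1.27541793e+00, -1.45975529e-01]), 'joint_vel': array([ 0.00077029, -0.001405  , -0.00147325, -0.00086203,  0.00020235,
       -0.00093916]), 'joint_torque': array([ 1.38252934e-03, -4.32008493e+01, -2.44694638e+01,  7.19071389e-02,
        5.26577909e-02, -1.69737564e-05]), 'tool_pos': array([152.86144599, 501.86317792, 220.32281322]), 'eef_rot': array([-1.98795439e-04,  1.47376019e-01,  9.89080296e-01, -6.61256568e-04]), 'contact_force': array([0.37520909, 0.27769536, 0.2959002 ]), 'torque': array([-0.01869972,  0.03636851,  0.03077187]), 'gripper_force': 0.0, 'opening': 1.000844483883854} 22.0
```

View pics/top0.png

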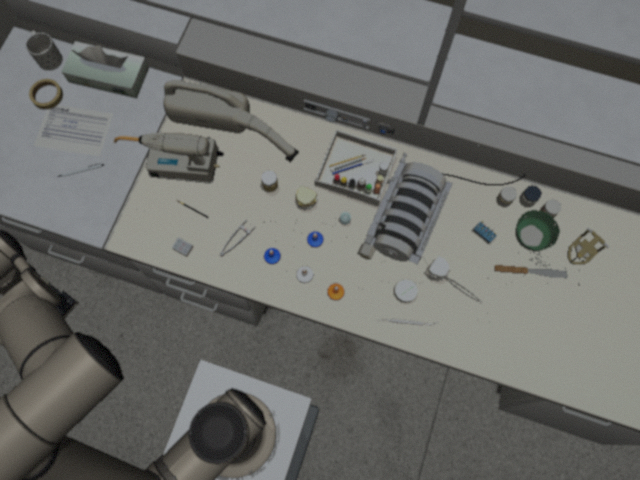

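View pics/side0.png

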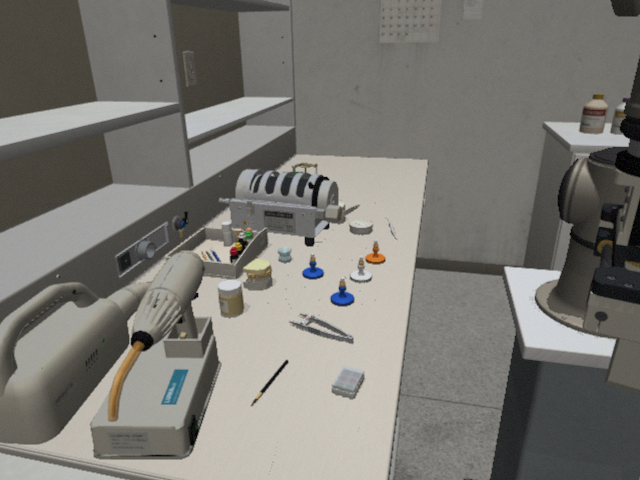

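Candidates for the callipers in top: (237,237) – open V with cross bar – versus the tweezers-like tool at (462,290), the carver at (408,321) and the probe at (80,170). For the holder: white/aluminium foot at (304,274), versus blue (272,255) and (315,238), and orange (336,291). I choose (237,237) and (304,274), and check them in a close crop.

```bash
python3 - <<'E'
from h import *
t=cam("top"); s=cam("side")
a=cv2.resize(t["frame"][210:300,210:330],(800,600),interpolation=cv2.INTER_CUBIC)[:, :]
b=s["frame"][240:350,280:400]
a=cv2.resize(t["frame"][215:290,210:320],(550,375),interpolation=cv2.INTER_CUBIC); b=cv2.resize(s["frame"][250:350,280:390],(550,500)[:2],interpolation=cv2.INTER_CUBIC)
im=np.zeros((600,800,3),np.uint8)
im[:300,:440]=cv2.resize(a,(440,300)); im[:400,440:]=0
im[:327,440:800]=cv2.resize(b,(360,327))
save("crop1.png",im[:330])
for n,uv in dict(rear=(222,253),mid=(236,238),open=(250,224),foot=(304,274),blue1=(272,255),blue2=(315,238),brush=(192,208),box=(183,246)).items():
    print(n,onz(t,uv,5).round(),dep(t,uv).round())
E
```

```text
rear [[449. 210.   5.]] [[446. 207.  18.]]
mid [[504. 189.   5.]] [[505. 189.   3.]]
open [[557. 166.   5.]] [[559. 167.   0.]]
foot [[466. -32.   5.]] [[458. -35.  38.]]
blue1 [[490.  73.   5.]] [[481.  68.  37.]]
blue2 [[577. -26.   5.]] [[569. -29.  31.]]
brush [[549. 344.   5.]] [[551. 347.  -3.]]
box [[433. 324.   5.]] [[430. 320.  18.]]
```

View pics/crop1.png

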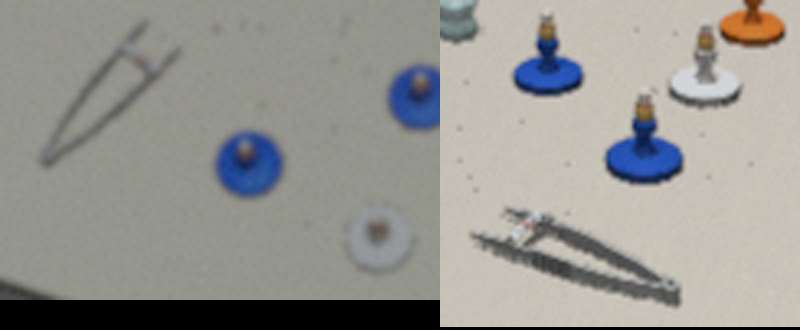

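The crop confirms it: the callipers have their bow at top (222,253), the scale bar with the red mark at about (247,228), and the tips up-right. The white/aluminium-footed holder is at top (304,274). Next I move over the callipers for a wrist look.

Request:
{"method": "drive_tool", "body": {"targets": [[-32,-15,0,0],[-32,-15,0,0],[-32,-15,0,0],[-32,-15,0,0],[-32,-15,0,0],[-32,-15,0,0],[-32,-15,0,0],[-32,-15,0,0],[-32,-15,0,0],[-32,-15,0,0]]}}

```text
time: 1.03
tool_pos: [416.4, 264.0, 220.9]
eef_rot: [-0.0, 0.147, 0.989, 0.0]
contact_force: [0.6, 0.9, 0.2]
opening: 0.996
gripper_force: 0.0
```

Request:
{"method": "drive_tool", "body": {"targets": [[-30,-15,0,0],[-30,-15,0,0],[-30,-15,0,0],[-15,-5,0,0],[0,0,0,0],[0,0,0,0]]}}

```text
time: 1.53
tool_pos: [501.1, 186.9, 220.4]
eef_rot: [-0.001, 0.148, 0.989, 0.0]
contact_force: [-0.3, 1.6, -1.1]
opening: 1.001
gripper_force: 0.0
```

```bash
python3 - <<'E'
from h import *
c=cam("wrist"); save("w1.png",c["frame"]); o=bot.get_obs(); print(o["time"],o["tool_pos"],o["eef_rot"],o["contact_force"]); print(c["K"][0,0],-c["R"].T@c["t"],c["R"])
E
```

```text
1.5833 [500.44801663 187.60401848 220.59795504] [-6.90640331e-04  1.47401742e-01  9.89076460e-01  8.25348692e-05] [-0.71466717 -0.72191014 -0.45216665]
411.55199070067204 [419.6161217  212.80228076 384.8033121 ] [[ 2.93185975e-01  9.56055315e-01  4.68225133e-04]
 [ 9.09125623e-01 -2.78945904e-01  3.09321489e-01]
 [ 2.95859063e-01 -9.02630468e-02 -9.50957411e-01]]
```

View pics/w1.png

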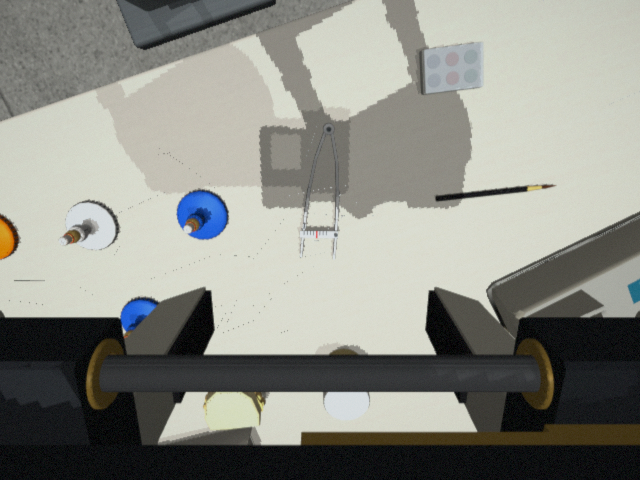

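The wrist view shows the callipers with bow (328,128), bar at row 233 and tips (301,257)/(333,257). The white holder's foot is at (92,226). The callipers are nearly aligned with the tool, so I zoom for exact points.

```bash
python3 - <<'E'
from h import *
c=cam("wrist"); save("w2.png",cv2.resize(c["frame"][118:268,270:370],(400,600),interpolation=cv2.INTER_CUBIC))
E
```

```text
(no output)
```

View pics/w2.png

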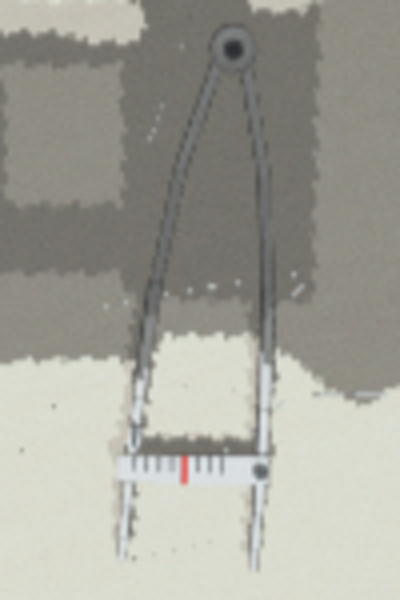

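The crop shows the bow centre at image (328.2,130), tip ends at B (300.5,257.5) and A (333.7,260.5), and the bar's screw on the right arm (A).

```bash
python3 - <<'E'
from h import *
c=cam("wrist"); o=bot.get_obs()
b=onz(c,(328.2,130),12)[0]; tb=onz(c,(300.5,257.5),8)[0]; ta=onz(c,(333.7,260.5),8)[0]
from scipy.spatial.transform import Rotation as Ro
q=o["eef_rot"]; R=Ro.from_quat([q[1],q[2],q[3],q[0]]).as_matrix()
m=(ta+tb)/2; d=(m-b)[:2]; L=np.hypot(*d); print(b,ta,tb,"len",L,"gap",np.linalg.norm(ta-tb))
u=d/L; g=b[:2]+u*68; print("grip centre",g,"angle",np.arctan2(u[1],u[0]), "minus toolx ang",np.arctan2(R[1,0],R[0,0]),"need turn world", (np.arctan2(-u[1],-u[0])-np.arctan2(R[1,0],R[0,0])))
dl=np.array([*g,0])-o["tool_pos"]; print("tool delta",R.T@dl, o["tool_pos"])
# arms at plates: image columns
# holder coping: white foot & top in wrist/top/side
for n in("wrist","top","side"):
    k=c if n=="wrist" else cam(n)
    p=proj(k,[[466,-32,9],[466,-32,48]]); print(n,p.round(1).tolist())
    x,y=p[1].astype(int)
    save("cop_"+n+".png",cv2.resize(k["frame"][max(y-30,0):y+40,max(x-35,0):x+35],(400,400),interpolation=cv2.INTER_CUBIC)); print(max(x-35,0),max(y-30,0))
a=[cv2.imread(f"pics/cop_{n}.png") for n in("wrist","side")]
cv2.imwrite("pics/cop.png",np.hstack(a))
E
```

```text
[442.78645403 214.52913235  12.        ] [563.78924076 184.33397437   8.        ] [551.29724749 154.09701482   8.        ] len 123.37927962634402 gap 32.71580075222429
grip centre [506.03420317 189.55470085] angle -0.3760733211511378 minus toolx ang 2.8473096935772038 need turn world -0.0817903611385482
tool delta [ -5.35014436   3.00189581 220.92289537] [500.17587647 188.1528482  220.92595126]
wrist [[88.0, 231.0], [63.9, 244.4]]
28 214
top [[304.1, 273.7], [303.8, 270.0]]
268 240
side [[359.0, 273.1], [359.4, 257.1]]
324 227
```

View pics/cop.png

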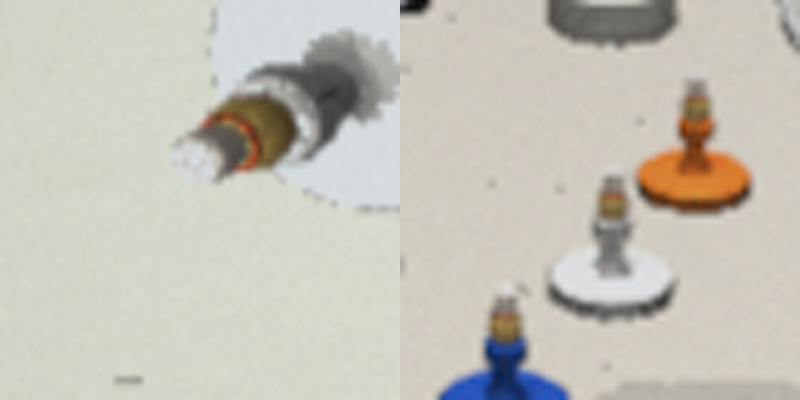

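Request:
{"method": "drive_tool", "body": {"targets": [[-5,3,0,0.08],[0,0,25,0],[0,0,30,0],[0,0,30,0],[0,0,30,0],[0,0,25,0],[0,0,10,0],[0,0,0,0],[0,0,0,0]], "fingers": 0.6, "grip_force": 20}}

```text
time: 2.53
tool_pos: [507.1, 189.0, 71.6]
eef_rot: [0.0, 0.186, 0.982, 0.0]
contact_force: [1.1, 0.0, 0.3]
opening: 0.604
gripper_force: 0.0
```

```bash
python3 - <<'E'
from h import *
from scipy.spatial.transform import Rotation as Ro
c=cam("wrist"); save("w3.png",c["frame"]); o=bot.get_obs(); print(o["time"],o["tool_pos"],o["opening"])
q=o["eef_rot"]; R=Ro.from_quat([q[1],q[2],q[3],q[0]]).as_matrix(); print(R[:,0])
E
```

```text
2.5833 [507.79351357 188.99120433  72.40328013] 0.6007670118053762
[-0.93043451  0.36645282 -0.00198896]
```

View pics/w3.png

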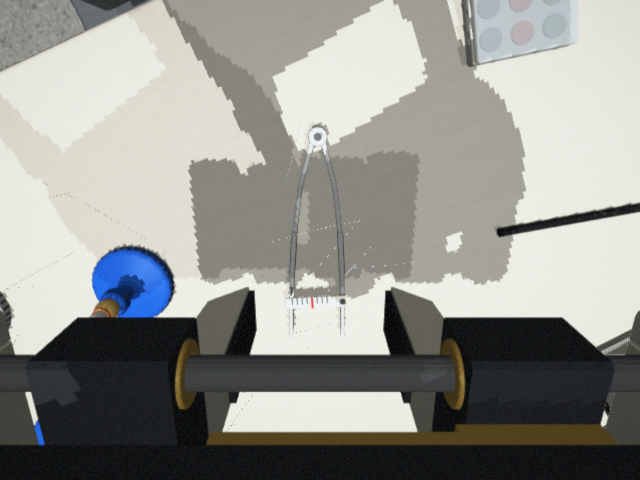

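The pair lies midway between the fingers: bow (317,137), tips (291,335) and (343,336).

```bash
python3 - <<'E'
from h import *
from scipy.spatial.transform import Rotation as Ro
c=cam("wrist"); o=bot.get_obs(); q=o["eef_rot"]; R=Ro.from_quat([q[1],q[2],q[3],q[0]]).as_matrix()
b=onz(c,(317.5,137),12)[0]; t=onz(c,[(291,335),(343,336)],8); m=t.mean(0)
u=(m-b)[:2];L=np.hypot(*u);u/=L; g=b[:2]+68*u; print(L,np.linalg.norm(t[0]-t[1]),g,np.arctan2(-u[1],-u[0])-np.arctan2(R[1,0],R[0,0]))
print(R.T@(np.array([*g,0])-o["tool_pos"]),o["tool_pos"])
E
```

```text
123.13388659731851 33.003142001447976 [507.61676875 188.67533341] -0.004169907040998844
[ 0.52429635 -0.58262347 72.73791877] [508.07818803 188.96784868  72.74008999]
```

Request:
{"method": "drive_tool", "body": {"targets": [[0,-0.5,15,0],[0,0,15,0],[0,0,10,0],[0,0,6,0],[0,0,0,0],[0,0,0,0]]}}

```text
time: 3.13
tool_pos: [507.1, 188.1, 25.5]
eef_rot: [0.0, 0.187, 0.982, 0.0]
contact_force: [0.3, 0.3, -0.6]
opening: 0.602
gripper_force: 0.0
```

Request:
{"method": "drive_tool", "body": {"targets": [[0,0,0,0],[0,0,0,0],[0,0,0,0],[0,0,0,0],[0,0,0,0],[0,0,0,0],[0,0,0,0],[0,0,0,0]], "fingers": 0.28}}

```text
time: 3.8
tool_pos: [506.7, 188.0, 24.9]
eef_rot: [-0.0, 0.187, 0.982, 0.0]
contact_force: [0.3, 0.1, -0.5]
opening: 0.282
gripper_force: 0.0
```

Request:
{"method": "drive_tool", "body": {"targets": [[0,0,0,0],[0,0,0,0],[0,0,0,0],[0,0,0,0]], "fingers": 0.26}}

```text
time: 4.13
tool_pos: [506.7, 188.0, 24.9]
eef_rot: [-0.0, 0.187, 0.982, 0.0]
contact_force: [0.0, -0.2, -0.7]
opening: 0.263
gripper_force: 0.0
```

```bash
python3 - <<'E'
from h import *
c=cam("wrist"); o=bot.get_obs(); print(o["opening"],o["gripper_force"])
save("w4.png",np.hstack([cv2.resize(c["frame"][100:400,170:470],(600,600)),]))
E
```

```text
0.26287339957327266 0.0
```

View pics/w4.png

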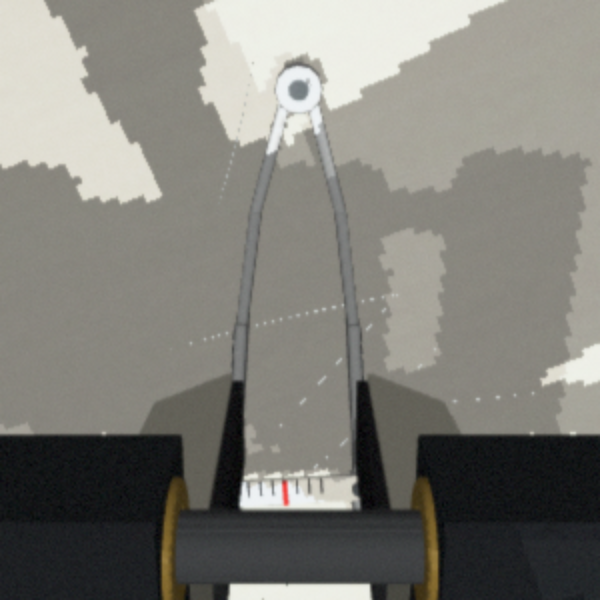

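The fingers stand at or just outside the plates (columns 243 and 357 of the crop), with no force yet. I close on, watching the force.

Request:
{"method": "drive_tool", "body": {"targets": [[0,0,0,0],[0,0,0,0],[0,0,0,0]], "fingers": 0.24}}

```text
time: 4.43
tool_pos: [506.8, 188.0, 24.9]
eef_rot: [0.0, 0.187, 0.982, 0.0]
contact_force: [-0.1, -0.0, 0.2]
opening: 0.24
gripper_force: 0.0
```

Request:
{"method": "drive_tool", "body": {"targets": [[0,0,0,0],[0,0,0,0],[0,0,0,0]], "fingers": 0.22}}

```text
time: 4.68
tool_pos: [506.7, 188.0, 24.9]
eef_rot: [0.0, 0.187, 0.982, 0.0]
contact_force: [1.0, -0.1, 1.0]
opening: 0.217
gripper_force: 0.0
```

Request:
{"method": "drive_tool", "body": {"targets": [[0,0,0,0],[0,0,0,0],[0,0,0,0]], "fingers": 0.2}}

```text
time: 4.93
tool_pos: [506.8, 188.0, 24.9]
eef_rot: [0.0, 0.187, 0.982, 0.0]
contact_force: [0.2, 0.4, -0.6]
opening: 0.203
gripper_force: 0.0
```

```bash
cat >> h.py <<'E'
def arms(c,rows,lo,x0=250,x1=400,dz=40):
    for v in rows:
        us=np.arange(x0,x1); P=dep(c,np.c_[us,np.full(len(us),v)])
        k=us[(P[:,2]>lo)&(P[:,2]<lo+dz)]
        print(v,[(int(g[0]),int(g[-1])) for g in np.split(k,np.where(np.diff(k)>1)[0]+1) if len(g)])
E
python3 - <<'E'
from h import *
c=cam("wrist"); o=bot.get_obs(); print(o["opening"],o["gripper_force"],o["tool_pos"])
arms(c,(150,180,210,240,260,270,280,295,305,320,340),5)
for z in(6,12): print(proj(c,[[506.8,188,z]]))
b=onz(c,[(291,340),(348,340)],12); print(b)
E
```

```text
0.1981914827576394 0.0 [506.77965917 187.98494777  24.94876881]
150 [(309, 329)]
180 [(301, 307), (331, 336)]
210 [(294, 299), (338, 343)]
240 [(291, 296), (341, 346)]
260 [(288, 293), (343, 349)]
270 [(287, 293), (344, 349)]
280 [(286, 292), (344, 350)]
295 [(268, 297), (342, 354), (356, 371)]
305 [(290, 297), (342, 345), (347, 349)]
320 [(297, 298), (341, 342)]
340 [(297, 299), (301, 342)]
[[317.79283227 287.21687778]]
[[317.75029818 292.62688543]]
[[525.87153246 166.24589296  12.        ]
 [536.20749676 192.39997061  12.        ]]
```

```bash
python3 - <<'E'
from h import *
c=cam("wrist")
for v in (276,284,288,292,296,300,310):
    print(v,[tuple(dep(c,(u,v))[0].round().astype(int).tolist()) for u in (270,280,288,290,294,296,320,343,346,349,355)])
save("w5.png",cv2.resize(c["frame"][230:350,240:400],(800,600),interpolation=cv2.INTER_CUBIC))
E
```

```text
276 [(495, 167, 0), (497, 172, 1), (493, 179, 13), (494, 179, 12), (499, 179, 2), (500, 179, 1), (504, 190, 1), (508, 201, 0), (503, 204, 13), (504, 205, 13), (510, 206, 0)]
284 [(499, 166, 1), (500, 170, 1), (498, 176, 11), (498, 178, 12), (503, 177, 0), (504, 177, 0), (508, 189, 1), (512, 199, 1), (507, 202, 12), (508, 203, 11), (515, 205, 0)]
288 [(500, 165, 1), (503, 169, 0), (491, 181, 32), (492, 182, 32), (505, 176, 1), (506, 177, 0), (510, 188, 0), (514, 199, 1), (509, 201, 13), (501, 205, 32), (517, 204, -1)]
292 [(503, 164, 1), (490, 178, 36), (491, 181, 36), (492, 182, 36), (494, 183, 32), (494, 183, 33), (512, 187, 1), (501, 202, 33), (501, 203, 34), (500, 204, 36), (502, 207, 36)]
296 [(488, 175, 41), (490, 179, 40), (491, 181, 40), (492, 182, 40), (493, 183, 37), (494, 184, 37), (514, 186, 0), (501, 202, 37), (502, 203, 36), (500, 204, 40), (501, 206, 39)]
300 [(489, 175, 44), (490, 179, 43), (492, 182, 43), (492, 182, 43), (494, 183, 40), (494, 184, 41), (516, 185, 1), (501, 201, 41), (501, 203, 41), (501, 204, 43), (501, 206, 43)]
310 [(489, 176, 52), (491, 179, 51), (492, 182, 51), (493, 182, 49), (494, 184, 49), (496, 183, 45), (521, 184, 1), (503, 200, 45), (501, 202, 49), (501, 203, 49), (502, 205, 50)]
```

View pics/w5.png

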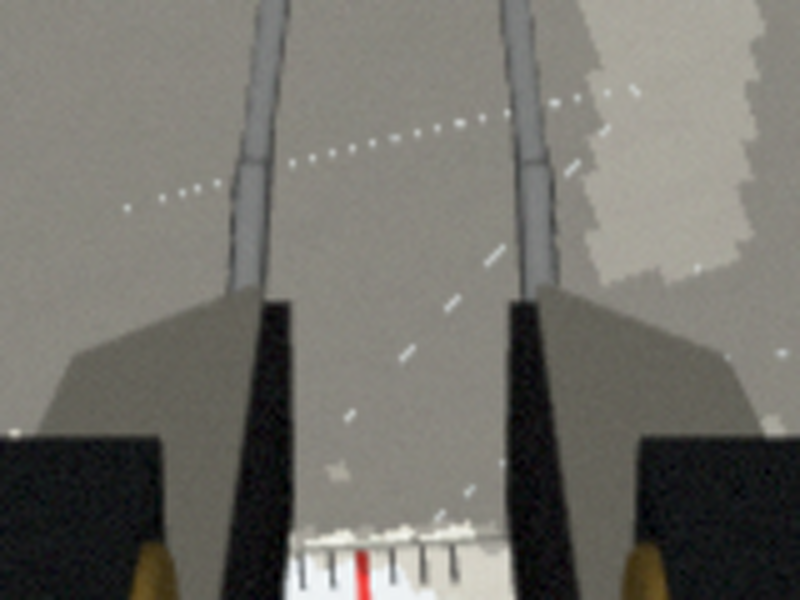

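The view shows the pads passing over the plates: the pads' lower edge reads about z = 32, above the 12 mm plates. I check the real fingertip height from the side camera.

```bash
python3 - <<'E'
from h import *
for n in("side","top","wrist"):
    c=cam(n); v,u=np.mgrid[0:480,0:640]; uv=np.c_[u.ravel(),v.ravel()]; P=dep(c,uv); P=P[c["z_map"].ravel()>0]
    k=(np.hypot(P[:,0]-507,P[:,1]-188)<45)&(P[:,2]>16)&(P[:,2]<90); Q=P[k]
    print(n,len(Q)); 
    if len(Q): print(np.histogram(Q[:,2],bins=range(15,92,5))[0],Q[Q[:,2]<40].round()[:12].tolist())
print(proj(c:=cam("side"),[[507,188,z] for z in(0,3,25,60)]).round())
x,y=proj(c,[507,188,25])[0].astype(int); print(x,y); save("s2.png",cv2.resize(c["frame"][y-50:y+40,x-60:x+60],(800,600),interpolation=cv2.INTER_CUBIC))
E
```

```text
side 522
[ 0  0  3 32 34 54 68 58 57 55 61 45 26 22  7] [[504.0, 178.0, 39.0], [502.0, 180.0, 40.0], [488.0, 176.0, 40.0], [504.0, 180.0, 38.0], [502.0, 181.0, 38.0], [501.0, 179.0, 37.0], [498.0, 182.0, 39.0], [493.0, 182.0, 40.0], [490.0, 177.0, 38.0], [488.0, 176.0, 37.0], [504.0, 182.0, 37.0], [503.0, 179.0, 35.0]]
top 3
[2 1 0 0 0 0 0 0 0 0 0 0 0 0 0] [[474.0, 209.0, 18.0], [472.0, 187.0, 17.0], [463.0, 192.0, 21.0]]
wrist 4452
[  0   0   0 177 327 502 605 683 467 368 365 335 390  93 140] [[491.0, 181.0, 32.0], [491.0, 181.0, 31.0], [492.0, 182.0, 31.0], [491.0, 182.0, 32.0], [492.0, 183.0, 32.0], [500.0, 204.0, 31.0], [500.0, 204.0, 32.0], [501.0, 205.0, 31.0], [501.0, 205.0, 30.0], [501.0, 205.0, 31.0], [490.0, 180.0, 34.0], [491.0, 180.0, 32.0]]
[[318. 329.]
 [318. 327.]
 [317. 317.]
 [317. 300.]]
317 317
```

View pics/s2.png

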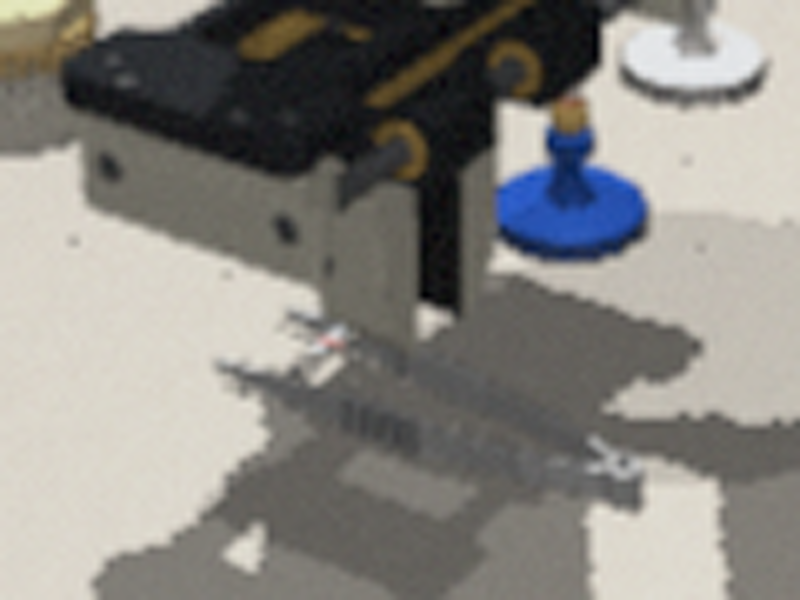

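The side crop confirms that the fingertips really stand about 28 mm above the worktop, clear of the callipers. The true tip is about 5 mm above the reported TCP rather than 22 mm below it. Before going lower I check the clearance under the gripper body.

```bash
python3 - <<'E'
from h import *
from scipy.spatial.transform import Rotation as Ro
o=bot.get_obs(); q=o["eef_rot"]; R=Ro.from_quat([q[1],q[2],q[3],q[0]]).as_matrix()
v,u=np.mgrid[0:480,0:640]; uv=np.c_[u.ravel(),v.ravel()]
for n in("side","wrist"):
    c=cam(n); P=dep(c,uv)[c["z_map"].ravel()>0]; T=(P-o["tool_pos"])@R
    for a in range(-120,120,20):
        k=(T[:,1]>=a)&(T[:,1]<a+20)&(abs(T[:,0])<45)
        for lo in (22,):
            z=np.sort(P[k&(P[:,2]>lo)][:,2]); 
            if len(z)>15: print(n,a,len(z),"lowest",z[[0,5,15]].round())
E
```

```text
side -120 70 lowest [22. 24. 27.]
side -100 153 lowest [ 95.  99. 103.]
side -80 583 lowest [96. 97. 99.]
side -60 310 lowest [103. 110. 113.]
side -40 499 lowest [41. 47. 57.]
side -20 919 lowest [29. 31. 34.]
side 0 1775 lowest [29. 34. 39.]
side 20 2499 lowest [37. 41. 43.]
side 40 1233 lowest [101. 103. 108.]
side 60 1446 lowest [ 97. 109. 112.]
side 80 1003 lowest [95. 95. 96.]
wrist -120 762 lowest [22. 24. 25.]
wrist -80 3656 lowest [96. 97. 97.]
wrist -60 5985 lowest [107. 108. 108.]
wrist -40 15886 lowest [40. 41. 42.]
wrist -20 15424 lowest [30. 31. 32.]
wrist 0 14778 lowest [30. 31. 32.]
wrist 20 16765 lowest [37. 39. 41.]
wrist 40 6170 lowest [101. 104. 107.]
wrist 60 3437 lowest [97. 97. 97.]
wrist 80 496 lowest [96. 97. 97.]
```

The fingers and body both sit about 27 mm above what the reported pose implies, so I trust the cameras. I open, go down in steps and re-measure.

Request:
{"method": "drive_tool", "body": {"targets": [[0,0,0,0],[0,0,0,0],[0,0,0,0],[0,0,0,0],[0,0,0,0],[0,0,7,0],[0,0,7,0],[0,0,5,0],[0,0,3,0],[0,0,0,0]], "fingers": 0.5}}

```text
time: 6.17
tool_pos: [506.0, 187.8, 1.8]
eef_rot: [-0.001, 0.187, 0.982, -0.0]
contact_force: [-0.2, -0.1, -0.8]
opening: 0.5
gripper_force: 0.0
```

```bash
cat >> h.py <<'E'
def tips():
    from scipy.spatial.transform import Rotation as Ro
    o=bot.get_obs(); q=o["eef_rot"]; R=Ro.from_quat([q[1],q[2],q[3],q[0]]).as_matrix()
    v,u=np.mgrid[0:480,0:640]; uv=np.c_[u.ravel(),v.ravel()]
    print(o["time"],o["tool_pos"].round(1),o["opening"],o["gripper_force"],o["contact_force"].round(1))
    c=cam("wrist"); P=dep(c,uv)[c["z_map"].ravel()>0]; T=(P-o["tool_pos"])@R
    for s in(-1,1):
        k=(s*T[:,1]>0)&(s*T[:,1]<40)&(abs(T[:,0])<25)
        Q=P[k]; 
        for side in ("f",):
            m=(T[k][:,2]<-0) ; h=Q[:,2]; print(s,np.histogram(h,bins=range(-2,50,2))[0])
    return c,R,o
E
python3 - <<'E'
from h import *
c,R,o=tips()
arms(c,(240,260,270,280,284,288,292,296,300,304),5,230,410)
for v in (284,288,292,296,300):
    print(v,[int(dep(c,(u,v))[0,2].round()) for u in range(240,400,6)])
E
```

```text
6.1667 [506.  187.8   1.8] 0.5002094959122734 0.0 [-0.2 -0.1 -0.8]
-1 [1636 4366   25   24   25  100  417  348  101  105  113  140  140  148
  150  155  165  153  148  150  137  145  131  131  138]
1 [1580 4662   35   14   28  104  411  360   87  111  116  123  143  146
  144  153  159  155  147  138  148  140  129  143  127]
240 [(290, 296), (343, 348)]
260 [(288, 294), (345, 351)]
270 [(287, 292), (346, 352)]
280 [(285, 291), (347, 353)]
284 [(284, 291), (347, 354)]
288 [(253, 259), (283, 291), (347, 355), (380, 386)]
292 [(242, 265), (283, 291), (347, 355), (374, 397)]
296 [(231, 265), (283, 290), (348, 355), (374, 408)]
300 [(230, 265), (283, 290), (348, 355), (374, 396), (398, 399), (401, 409)]
304 [(230, 265), (283, 290), (348, 355), (374, 409)]
284 [1, 0, 0, 1, 0, 0, 0, -1, 11, 1, 1, 0, 0, 0, 1, 1, 0, 0, 12, 10, 0, 1, 1, 0, 0, 1, 0]
288 [0, 1, 0, 9, 1, 0, 1, 0, 14, 1, 0, 1, 0, 0, -1, 0, 0, -1, 13, 12, 0, 0, 1, 0, 9, 1, 1]
292 [1, 13, 12, 12, 10, 0, 0, 0, 12, 0, 0, 2, -1, 1, 1, 1, 0, 0, 11, 12, 0, 0, 1, 10, 12, 13, 13]
296 [17, 17, 18, 13, 12, 0, 0, 1, 13, 1, 0, 1, 1, 0, 0, 0, 1, 0, 11, 12, 1, -1, 0, 14, 17, 17, 17]
300 [21, 21, 20, 18, 13, 1, 0, 0, 13, -1, 1, 0, -1, 1, 0, 1, 0, 2, 12, 12, 0, 0, 1, 17, 21, 20, 20]
```

Request:
{"method": "drive_tool", "body": {"targets": [[0,0,2,0],[0,0,1.5,0],[0,0,0,0],[0,0,0,0]], "fingers": 0.4}}

```text
time: 6.55
tool_pos: [506.8, 188.0, -0.5]
eef_rot: [0.0, 0.187, 0.982, 0.0]
contact_force: [-0.4, -0.9, 0.1]
opening: 0.405
gripper_force: 0.0
```

Request:
{"method": "drive_tool", "body": {"targets": [[0,0,0,0],[0,0,0,0],[0,0,0,0],[0,0,0,0],[0,0,0,0]], "fingers": 0.3}}

```text
time: 6.97
tool_pos: [506.8, 188.0, -0.5]
eef_rot: [0.0, 0.187, 0.982, 0.0]
contact_force: [0.2, -1.0, -0.1]
opening: 0.304
gripper_force: 4.7
```

```bash
python3 - <<'E'
from h import *
c,R,o=tips()
arms(c,(150,180,210,240,260,270,280,284,288,292),5,230,410)
E
```

```text
6.9667 [ 5.068e+02  1.880e+02 -5.000e-01] 0.3038254422761213 4.6639081835746765 [ 0.2 -1.  -0.1]
-1 [1273 3769   30   29   36   89  394  364   89  112  116  128  135  135
  146  143  114   98  104   89  105   96   91   87   82]
1 [1268 3944   27   19   37   92  398  357   96  118  114  132  113  150
  149  142  121  105   94   91   98   95   92   95   80]
150 [(305, 332)]
180 [(302, 308), (329, 335)]
210 [(296, 301), (336, 342)]
240 [(292, 298), (340, 346)]
260 [(290, 296), (342, 348)]
270 [(289, 291), (293, 295), (343, 349)]
280 [(288, 295), (344, 350)]
284 [(288, 294), (344, 351)]
288 [(275, 281), (287, 294), (344, 351), (358, 364)]
292 [(264, 294), (344, 375)]
```

Force 4.7 N at a 28 mm opening matches the spring. I squeeze a little more and lift.

Request:
{"method": "drive_tool", "body": {"targets": [[0,0,0,0],[0,0,0,0],[0,0,0,0]], "fingers": 0.275}}

```text
time: 7.27
tool_pos: [506.8, 188.0, -0.5]
eef_rot: [0.0, 0.187, 0.982, 0.0]
contact_force: [0.3, -0.1, -0.3]
opening: 0.278
gripper_force: 5.8
```

Request:
{"method": "drive_tool", "body": {"targets": [[0,0,-5,0],[0,0,-15,0],[0,0,-20,0],[0,0,-20,0],[0,0,-20,0],[0,0,-10,0],[0,0,0,0],[0,0,0,0],[0,0,0,0],[0,0,0,0]]}}

```text
time: 8.1
tool_pos: [505.9, 187.8, 88.1]
eef_rot: [-0.001, 0.187, 0.982, -0.0]
contact_force: [-0.2, -0.0, -0.5]
opening: 0.275
gripper_force: 5.6
```

```bash
python3 - <<'E'
from h import *
c,R,o=tips()
arms(c,(120,130,140,150,180,210,240,260,270,280,284,288,292),60,230,410,80)
# callipers pose: bow top
us=np.arange(280,350)
for v in (130,150,200,250,280):
    P=dep(c,np.c_[us,np.full(70,v)]); k=(P[:,2]>70)&(P[:,2]<140); print(v,P[k].mean(0).round(1),((P[k]-o["tool_pos"])@R).mean(0).round(1))
# coping look
cp=np.array([464,-33,48.]); print(proj(c,[cp]))
for n in("side","top"):
    k=cam(n); print(n,proj(k,[cp]))
E
```

```text
8.1 [505.9 187.8  88.1] 0.27512438892824764 5.640475004911423 [-0.2 -0.  -0.5]
-1 [1111 2900   33    0    0    0    0    0    0    0    0    0    0    0
    0    0    0    0    0    0    0    0    0    0    0]
1 [1065 2893   21    0    0    0    0    0    0    0    0    0    0    0
    0    0    0    0    0    0    0    0    0    0    0]
120 []
130 []
140 [(307, 329)]
150 [(305, 331)]
180 [(303, 309), (328, 334)]
210 [(296, 302), (335, 341)]
240 [(293, 299), (339, 345)]
260 [(292, 298), (340, 346)]
270 [(291, 297), (341, 347)]
280 [(290, 297), (341, 348)]
284 [(290, 297), (341, 349)]
288 [(278, 284), (289, 297), (342, 349), (355, 361)]
292 [(267, 297), (342, 372)]
130 [nan nan nan] [nan nan nan]
150 [441.7 213.5  99.8] [ 69.1   0.3 -11.5]
200 [459.4 206.7  98.7] [ 50.2   0.5 -10.5]
250 [478.  198.6  98.8] [ 30.   -0.2 -10.7]
280 [490.6 194.5  98.2] [ 16.7   0.7 -10. ]
[[-70.05026201 338.81617849]]
side [[360.33347651 256.99980948]]
top [[303.91601367 270.82503475]]<stdin>:7: RuntimeWarning: Mean of empty slice.
  ret = um.true_divide(
```

The callipers hang level and rigid in the gripper: top at z about 99, 5.6 N. I travel to hover with the tips above the white coping.

Request:
{"method": "drive_tool", "body": {"targets": [[1,-10,0,0],[1,-20,0,0],[1,-25,0,0],[1,-25,0,0],[1,-25,0,0],[1,-25,0,0],[1,-25,0,0],[1,-25,0,0],[1,-20,0,0],[1,-10,0,0]]}}

```text
time: 9.08
tool_pos: [418.9, -5.6, 89.3]
eef_rot: [-0.0, 0.188, 0.982, -0.0]
contact_force: [0.0, 0.2, -0.5]
opening: 0.278
gripper_force: 5.6
```

Request:
{"method": "drive_tool", "body": {"targets": [[2,-10,0,0],[0,0,0,0],[0,0,0,0],[0,0,0,0],[0,0,0,0]]}}

```text
time: 9.5
tool_pos: [415.2, -11.6, 89.4]
eef_rot: [0.0, 0.186, 0.982, 0.0]
contact_force: [-0.3, -0.0, 0.2]
opening: 0.278
gripper_force: 5.6
```

```bash
cat >> h.py <<'E'
def look(c,R,o,x0=295,x1=345,r0=285,r1=356):
    # points seen between the pads, in tool axes about TCP
    v,u=np.mgrid[r0:r1,x0:x1]; uv=np.c_[u.ravel(),v.ravel()]; P=dep(c,uv); return uv,P,(P-o["tool_pos"])@R
E
python3 - <<'E'
from h import *
c,R,o=tips()
print(R[:,0].round(4),proj(c,[[464,-33,52.5],[464,-33,9]]).round(1))
uv,P,T=look(c,R,o)
for lo,hi in((38,56),(75,110)):
    k=(P[:,2]>lo)&(P[:,2]<hi)
    print(lo,k.sum(),P[k].mean(0).round(1),P[k].min(0).round(1),P[k].max(0).round(1),T[k].mean(0).round(1),uv[k].min(0),uv[k].max(0))
for v in range(290,356,5):
    print(v,''.join('C' if 43<z<58 else 'd' if 12<z<=43 else 'f' if 4<z<=12 else '#' if z>75 else '.' for z in P[uv[:,1]==v][:,2]))
E
```

```text
9.5 [415.2 -11.6  89.4] 0.2777161764822212 5.640550330281258 [-0.3 -0.   0.2]
-1 [1136 2848   21    0    0    0    0    0    0    0    0    0    0    0
    0    0    0    0    0    0    0    0    0    0    0]
1 [1075 2850   26    0    0    0    0    0    0    0    0    0    0    0
    0    0    0    0    0    0    0    0    0    0    0]
[-9.306e-01  3.660e-01 -2.000e-04] [[314.4 358.9]
 [315.1 320.4]]
38 337 [460.  -28.9  44.6] [456.5 -35.5  38. ] [467.6 -24.1  53.6] [-47.9   0.3  44.8] [309 332] [328 353]
75 384 [415.6 -11.1  99.9] [397.6 -27.7  92.2] [435.8   4.1 103.3] [ -0.2   0.6 -10.5] [295 285] [344 353]
290 ###ffffffffffffffffffffffffffffffffffffffffffff###
295 ###ffffffffffffffffffffffffffffffffffffffffffff###
300 ###ffffffffffffffffffffffffffffffffffffffffffff###
305 ###ffffffffffffffffffffffffffdfffffffffffffffff###
310 ###ffffffffdfffdfffffdffffdffdfffdfffffffffffff###
315 ###fffffffffffffddfdddddddddddfdffffffff#ffffff###
320 ###ffffffffffffdddddddddddddddddddfffffffffffff###
325 ###fffffffffffdddddddddddddddddddddffffffffffff###
330 ###fffffffffddddddddddddddddddddddddfffffffffff###
335 ##ffffffffffddddddddddddddddddddddddffffffffffff##
340 ##.ffffffffffdddddddCdddCCddCddddddfffffffffff..##
345 ###..........ffdCCCCCCCCCCCCCCCddff.............##
350 ###..............CCCCCCCCCCCCCC.................##
355 ##################################################
```

Request:
{"method": "drive_tool", "body": {"targets": [[-15,0,0,0],[-15,0,0,0],[0,0,0,0],[0,0,0,0],[0,0,0,0]]}}

```text
time: 9.97
tool_pos: [441.9, -22.7, 89.1]
eef_rot: [-0.001, 0.187, 0.982, 0.0]
contact_force: [0.3, 0.3, -0.8]
opening: 0.273
gripper_force: 5.6
```

```bash
python3 - <<'E'
from h import *
c,R,o=tips()
uv,P,T=look(c,R,o)
img=c["frame"][uv[:,1],uv[:,0]].astype(int)
for v in range(285,356,3):
    m=uv[:,1]==v
    print(v,''.join('C' if 43<z<58 else 'd' if 12<z<=43 else 'f' if 4<z<=12 else '#' if z>75 else '.' for z in P[m][:,2]))
k=(P[:,2]>51)&(P[:,2]<56); print("top",k.sum(),P[k].mean(0),np.median(P[k],0),T[k].mean(0),np.ptp(T[k],0),uv[k].mean(0),uv[k].min(0),uv[k].max(0))
k=(P[:,2]>43.5)&(P[:,2]<51); print("side",k.sum(),P[k].mean(0),T[k].mean(0),np.ptp(T[k],0))
# pads/callipers tool coords
A=[]
for v in(150,200,250,280):
    us=np.arange(280,360); Q=dep(c,np.c_[us,np.full(80,v)]); k=(Q[:,2]>75); t=(Q[k]-o["tool_pos"])@R; print(v,t.mean(0).round(2),us[k].min(),us[k].max(),t[:,1].min().round(1),t[:,1].max().round(1),t[:,2].round(1).mean())
E
```

```text
9.9667 [441.9 -22.7  89.1] 0.2728212038329007 5.640291944146156 [ 0.3  0.3 -0.8]
-1 [ 977 2160   60   24  111  367  373   56   13    4    0    0    1   10
   13   14   31   42    7   10   22   25   29    7    7]
1 [ 879 2140   53   33  109  375  427   51   19    8    0    0    1    9
   18   22   33   66    8   17   27   41   33   19   14]
285 ###fffffffffffdddddddddddddddddddddddfffffffff####
288 ###ffffffffdfddddddddddddddddddddddddffffffffff###
291 ###fffffffffddddddddddddddddddddddddddfffffffff###
294 ###ffffffffffddddddddddddddddddddddddffffffffff###
297 ###ffffffffffdddddddCCdCCCCCCCdddddddffffffffff###
300 ###ffffffffffffddCCCCCCCCCCCCCCCCddffffffffffff###
303 ###fffffffffffffdCCCCCCCCCCCCCCCCdfffffffffffff###
306 ###.....fffffffffCCCCCCCCCCCCCCCdfffffffff.....###
309 ###.............ffCCCCCCCCCCCCCCf..............###
312 ###................CCCCCCCCCCCC................###
315 ###...................CCCCCC...................###
318 ###............................................###
321 ###............................................###
324 ###...................................#
[... 438 characters left out ...]
...........##
351 ###.............................................##
354 ##################################################
top 129 [462.39123908 -29.79073613  52.16346967] [462.42535716 -29.79019687  52.1299673 ] [-21.72521508   0.90507951  36.87261721] [7.81129929 7.12347746 2.6236086 ] [319.53488372 309.36434109] [313 303] [326 315]
side 119 [460.26321013 -29.04280833  46.85155861] [-19.47933386   0.82153989  42.1880044 ] [7.03303673 8.48596495 7.47432052]
150 [ 69.11   0.33 -11.36] 305 331 -4.5 5.1 -11.35925925925926
200 [ 54.64   0.53 -29.62] 295 339 -7.3 8.3 -29.625
250 [ 30.07  -0.16 -10.9 ] 292 345 -10.1 10.9 -10.907692307692308
280 [ 16.73   0.67 -10.04] 290 348 -11.1 12.5 -10.03125
```

```bash
python3 - <<'E'
from h import *
c,R,o=tips()
v,u=np.mgrid[120:165,290:350]; uv=np.c_[u.ravel(),v.ravel()]; P=dep(c,uv); k=(P[:,2]>80)&(P[:,2]<115); T=(P-o["tool_pos"])@R
for r in range(130,165,2):
    m=k&(uv[:,1]==r)
    if m.any(): print(r,uv[m,0].min(),uv[m,0].max(),T[m].mean(0).round(1))
# side camera: heights of calliper and coping
s=cam("side"); v,u=np.mgrid[0:480,0:640]; uv=np.c_[u.ravel(),v.ravel()]; P=dep(s,uv); T=(P-o["tool_pos"])@R
for a in range(-60,80,10):
    k=(T[:,0]>a)&(T[:,0]<a+10)&(abs(T[:,1])<20)&(P[:,2]>75)&(P[:,2]<110)
    if k.sum()>3: print("side",a,k.sum(),np.percentile(P[k][:,2],[5,50,95]).round(1),T[k].mean(0).round(1))
k=(np.hypot(P[:,0]-462,P[:,1]+30)<9)&(P[:,2]>43.5)&(P[:,2]<60); print("coping side",k.sum(),P[k].mean(0),P[k].max(0),T[k].mean(0))
E
```

```text
10.0167 [441.8 -22.7  89.1] 0.27976173345989075 5.640358552336693 [-0.8  0.9 -0.7]
-1 [ 914 2237   43   30  114  347  407   40   14    4    0    0    0    7
   15   15   28   50    5   11   16   31   24   10    7]
1 [ 803 2230   38   36  126  359  418   63   17    4    0    0    0   10
   18   21   31   68    7   14   26   39   35   23   15]
134 314 323 [74.5  0.5 -6.4]
136 310 326 [74.   0.3 -9.6]
138 309 328 [ 73.4   0.5 -10.5]
140 307 329 [ 72.7   0.3 -11.2]
142 306 330 [ 72.    0.3 -11.4]
144 306 331 [ 71.3   0.5 -11.4]
146 305 331 [ 70.6   0.3 -11.4]
148 305 332 [ 69.9   0.3 -11.5]
150 305 331 [ 69.2   0.3 -11.6]
152 306 331 [ 68.4   0.5 -11.6]
154 306 330 [ 67.7   0.3 -11.2]
156 307 329 [ 67.    0.3 -11.4]
158 307 329 [ 66.2   0.3 -11.2]
160 307 330 [ 65.4   0.5 -10.8]
162 306 330 [ 64.7   0.5 -10.4]
164 306 331 [ 63.9   0.5 -10.4]
side -60 4 [93.8 94.9 95.8] [-51.1   1.   -5.8]
side -50 17 [93.3 96.4 97.7] [-44.8   2.   -6.8]
side -40 21 [91.5 95.6 99.3] [-35.3   4.7  -6.8]
side -30 23 [ 92.6  98.4 101.3] [-25.3  11.6  -8.5]
side -20 9 [91.8 93.6 96.9] [-17.   12.4  -4.8]
side -10 14 [ 89.2  91.6 108.8] [-3.8  6.2 -6.6]
side 0 44 [ 90.1  97.9 106.9] [ 4.5 -7.3 -9. ]
side 10 66 [ 90.6  98.1 108.9] [14.1 -0.6 -9.5]
side 20 40 [90.3 94.9 98.6] [25.1  2.  -5.5]
side 30 31 [91.3 94.1 98.2] [35.4  2.4 -5.3]
side 40 33 [90.5 95.6 98.8] [44.5  1.5 -5.7]
side 50 31 [90.1 95.  97.8] [55.   3.4 -5.3]
side 60 26 [89.9 96.2 99. ] [65.2  2.3 -5.8]
side 70 22 [89.6 94.8 98.3] [73.6  2.  -5.2]
coping side 14 [461.01109754 -27.25283205  47.98718049] [463.96659652 -23.06802638  52.08769469] [-19.55250754   2.80171509  41.12547746]
```

Request:
{"method": "drive_tool", "body": {"targets": [[15,0.5,0,0],[15,0,0,0],[0,0,0,0],[0,0,10,0],[0,0,10,0],[0,0,5,0],[0,0,0,0],[0,0,0,0],[0,0,0,0]]}}

```text
time: 10.87
tool_pos: [415.4, -11.9, 64.7]
eef_rot: [0.0, 0.187, 0.982, 0.0]
contact_force: [0.2, 0.6, 0.2]
opening: 0.274
gripper_force: 5.6
```

```bash
cat >> h.py <<'E'
def check():
    c,R,o=tips()
    uv,P,T=look(c,R,o)
    zt=o["tool_pos"][2]
    for v in range(300,356,4):
        m=uv[:,1]==v
        print(v,''.join('#' if z>zt-2 and z>57 else 'C' if 43<z<58 else 'd' if 12<z<=43 else 'f' if 4<z<=12 else '#' if z>58 else '.' for z in P[m][:,2]))
    s=cam("side"); v,u=np.mgrid[200:360,280:440]; uv=np.c_[u.ravel(),v.ravel()]; P=dep(s,uv); T=(P-o["tool_pos"])@R
    col=s["frame"][uv[:,1],uv[:,0]].astype(int)
    for a in (-60,-56,-52,-48,-44,-40,-36,30,40,50,60):
        k=(T[:,0]>a)&(T[:,0]<a+4)&(abs(T[:,1])<25)&(P[:,2]>36)&(P[:,2]<85)
        if k.any(): print("side",a,[(round(p[1],1),round(q[2],1)) for p,q in sorted(zip(T[k].tolist(),P[k].tolist()),key=lambda t:t[0][1])])
    return c,R,o
E
python3 -c "
from h import *
check()"
```

```text
10.8667 [415.4 -11.9  64.7] 0.27428414527168476 5.64053513109684 [0.2 0.6 0.2]
-1 [1315 3328   21    0    0    0    0    0    0    0    0    0    0    0
    0    0    0    0    0    0    0    0    0    0    0]
1 [1229 3420   21    0    0    0    0    0    0    0    0    0    0    0
    0    0    0    0    0    0    0    0    0    0    0]
300 ###........fffffffffffffffffff.ffffff..........###
304 ###ffffffffffffffffffffffffffffffffffffffffffff###
308 ###ffffff#fffffffffffffffffffffffffffffffffffff###
312 ###ffffffffffffffffffffffffffffffffffffffffffff###
316 ###ffffffffffffffffffffffffffffffffffffffffffff###
320 ###ffffffffffffffffffffffffffffffffffffffffffff###
324 ###ffffffffffffffffffffffffffffffffffffffffffff###
328 ###fffffffffffffffffffffffdffffffffffffffffffff###
332 ###fffffffffffffffdddddddddddffffffffffffffffff###
336 ##ffffffffffddfddddddddddddddddddfffffffffffffff##
340 ##fffffdfffffddddddddddddddddddddddfffffffffffff##
344 ##fffffffffffffddddddddddddddddddddfffffffffffff##
348 ###ffffffffdfddddddddddddddddddddddddfffffffffff##
352 ###ffffffffddddddddddddddddddddddddddffff
[... 1150 characters left out ...]
7.9), (8.2, 73.5), (8.3, 66.3), (8.4, 66.9), (8.8, 71.0), (9.6, 69.8), (10.0, 69.4), (10.8, 74.3), (11.5, 73.0)]
side 40 [(-8.6, 71.8), (-8.4, 66.8), (-8.3, 74.2), (-8.1, 73.7), (-7.9, 69.4), (-7.0, 70.4), (-6.4, 68.4), (6.8, 63.9), (7.1, 73.0), (7.3, 69.2), (7.3, 67.0), (7.7, 71.1), (8.6, 69.3), (8.9, 72.3), (9.7, 67.7), (12.0, 72.7)]
side 50 [(-8.3, 69.7), (-5.8, 72.7), (-4.4, 73.9), (-2.8, 72.0), (4.1, 63.8), (4.9, 73.1), (5.4, 71.1), (5.5, 69.0), (5.9, 70.8), (6.2, 68.7), (7.6, 67.3), (7.8, 71.2), (8.8, 74.5), (8.9, 67.3)]
side 60 [(-4.6, 73.8), (-4.2, 71.8), (-3.1, 74.0), (1.0, 65.0), (2.8, 72.6), (3.8, 70.4), (4.9, 65.9), (5.5, 73.4), (6.1, 69.3), (6.2, 67.2), (6.4, 68.9), (6.5, 71.2)]
```

The tips straddle the coping: arms at y about ±11, coping at y about 1, and along x both near −51. Tips are at z about 70, so I descend about 22 mm.

Request:
{"method": "drive_tool", "body": {"targets": [[0,0.5,7,0],[0,0,7,0],[0,0,5,0],[0,0,3,0],[0,0,0,0],[0,0,0,0],[0,0,0,0]]}}

```text
time: 11.55
tool_pos: [415.3, -11.3, 42.4]
eef_rot: [0.0, 0.187, 0.982, 0.0]
contact_force: [-0.9, -0.8, -0.7]
opening: 0.273
gripper_force: 5.6
```

```bash
python3 -c "
from h import *
check()
bot.get_obs()"|grep -v '^[-1 3]'; python3 - <<'E'
from h import *
# averaged side-camera masks: calliper tip rows vs coping
from scipy.spatial.transform import Rotation as Ro
o=bot.get_obs(); q=o["eef_rot"]; R=Ro.from_quat([q[1],q[2],q[3],q[0]]).as_matrix()
s=cam("side"); p=proj(s,[[462.4,-29.8,48]])[0]; print(p)
x,y=p.round().astype(int); g=s["frame"].astype(int)
for v in range(y-8,y+9): print(v,' '.join(f"{g[v,u].sum()//3:3d}{'r' if g[v,u,0]-g[v,u,2]>40 else ' '}" for u in range(x-14,x+15)))
E
```

```text
side -56 [(-12.6, 46.6), (1.5, 39.6), (4.2, 38.7)]
side -52 [(-11.2, 50.3), (-10.3, 48.4), (-9.9, 50.4), (-1.9, 51.6), (1.4, 38.4), (1.8, 48.2), (2.0, 50.1), (2.4, 50.9), (3.3, 48.4), (3.3, 37.1), (5.5, 37.6), (6.2, 40.4), (11.1, 48.9), (11.9, 47.7), (12.8, 47.5)]
side -48 [(-11.4, 49.1), (-11.3, 51.6), (-10.2, 51.5), (-8.7, 47.6), (-8.5, 50.1), (-2.4, 47.3), (-1.3, 45.4), (0.4, 45.7), (1.0, 50.8), (1.7, 37.5), (2.0, 37.0), (2.3, 49.1), (3.1, 40.0), (10.3, 50.4), (11.4, 48.0), (11.5, 50.4), (12.9, 50.6), (13.5, 46.8)]
side -44 [(-11.9, 47.1), (-11.0, 50.0), (-10.3, 47.3), (-9.7, 45.9), (12.1, 46.7), (14.9, 50.6)]
side -40 [(-11.5, 47.9), (-10.2, 46.3), (-9.2, 51.5), (11.2, 50.5), (12.9, 50.7), (13.3, 48.0), (13.5, 46.4), (13.7, 48.8), (14.4, 51.0)]
side -36 [(-13.4, 51.2), (-12.0, 51.3), (-9.0, 49.9), (-6.3, 53.7), (13.4, 45.2), (13.4, 47.0), (13.6, 49.4), (13.6, 47.7), (13.8, 52.5), (14.0, 50.3)]
side 30 [(-10.0, 45.7), (-9.5, 50.5), (-9.1, 43.8), (-5.5, 50.3), (7.0, 50.6), (7.9, 48.8), (7.9, 50.5), (8.2, 46.8), (8.6, 42.4), (9.3, 49.0), (10.0, 47.1), (11.1, 47.1), (11.2, 45.5), (11
[... 2409 characters left out ...]
 204  204  203  168  109r 114r 110r 104r  97  107   94   88   84   85   83   84   85   89   90   93   96 
263 203  202  203  201  204  204  204  206  203  204  197  157  101r 101r 102r  96r 115  147  151  135  115  101   92   89   84   82   80   79   85 
264 203  206  203  205  206  204  203  204  203  202  191  152  105   91r  89r  90r 127  183  204  191  172  164  143  123  117   89   79   74   74 
265 203  204  201  204  205  206  206  205  203  205  182  152  147  132  124  122  147  178  194  203  204  203  195  182  170  150  129   94   74 
266 203  204  203  206  205  205  204  204  203  204  165  129  164  159  148  147  130  149  190  202  206  204  206  202  203  205  186  146  105
```

The tips are at z about 48.5 on both sides of the coping. Now I squeeze towards the red line (22 mm over the plates).

Request:
{"method": "drive_tool", "body": {"targets": [[0,0,0,0],[0,0,0,0],[0,0,0,0],[0,0,0,0]], "fingers": 0.255}}

```text
time: 12.03
tool_pos: [415.2, -11.3, 42.5]
eef_rot: [0.0, 0.187, 0.982, 0.0]
contact_force: [0.4, -0.0, -0.4]
opening: 0.26
gripper_force: 6.6
```

Request:
{"method": "drive_tool", "body": {"targets": [[0,0,0,0],[0,0,0,0],[0,0,0,0],[0,0,0,0]], "fingers": 0.24}}

```text
time: 12.37
tool_pos: [415.2, -11.3, 42.4]
eef_rot: [-0.0, 0.187, 0.982, 0.0]
contact_force: [0.2, 0.4, -0.6]
opening: 0.24
gripper_force: 7.7
```

```bash
cat > m.py <<'E'
from h import *
c,R,o=tips()
arms(c,(180,210,240,260,270,276,280,284),35,230,410,40)
f=c["frame"].astype(int)
for v in range(326,356,2):
    print(v,' '.join(f"{f[v,u].sum()//3:3d}{'R' if f[v,u,0]-f[v,u,1]>50 else ' '}" for u in range(294,347)))
E
python3 m.py; python3 -c "
from h import *
check()" | grep '^side -[45]'
```

```text
12.3667 [415.2 -11.3  42.4] 0.24019616318253997 7.685756832361221 [ 0.2  0.4 -0.6]
-1 [1355 3495   18    0    0    0    0    0    0    0    0    0    0    0
    0    0    0    0    0    0    0    0    2   13   23]
1 [1257 3684   20    0    0    0    0    0    0    0    0    0    0    0
    0    0    0    0    0    0    0    0    2   22   18]
180 [(303, 310), (328, 334)]
210 [(298, 304), (334, 340)]
240 [(295, 301), (337, 343)]
260 [(294, 300), (338, 344)]
270 [(294, 300), (339, 345)]
276 [(294, 300), (339, 345)]
280 [(293, 300), (339, 345)]
284 [(293, 300), (339, 346)]
326 110  124  125  124  118  106   74  135  236  241  241  241  240  238  211  204  200  199  199  200  205  222  240  240  241  241  241  240  241  242  240  238  225  225  239  240  241  241  241  241  241  240  239  229  125   76  113  120  124  123  123  108   47 
328 111  124  125  123  118  103   75  135  235  240  240  241  240  239  234  216  209  208  209  207  209  217  238  240  241  241  240  241  241  241  240  241  240  239  241  241  241  241  241  241  241  241  240  235  133   77  112  123  123  123  1
[... 3550 characters left out ...]
e -52 [(-11.3, 47.9), (-9.5, 48.2), (-8.3, 46.5), (-2.6, 51.3), (-1.0, 49.7), (1.3, 38.4), (1.9, 50.6), (2.2, 38.2), (3.5, 41.3), (3.8, 49.3), (5.7, 37.7), (5.8, 37.1), (5.9, 49.8), (6.0, 52.2), (7.5, 48.3), (8.7, 48.3), (9.3, 46.2), (10.1, 48.4)]
side -48 [(-8.1, 47.8), (-7.7, 45.6), (-7.7, 50.4), (-1.5, 47.7), (0.2, 36.0), (0.6, 48.2), (0.9, 39.5), (2.6, 39.7), (5.5, 38.3), (8.8, 44.9), (9.3, 49.9), (12.3, 48.5)]
side -44 [(-10.3, 47.9), (-10.3, 50.3), (-8.7, 50.5), (-8.2, 46.6), (-7.6, 46.4), (-6.7, 49.2), (8.6, 50.1), (10.6, 46.5), (10.9, 49.0), (12.5, 49.2)]
side -40 [(-8.4, 47.2), (-6.7, 50.5), (7.6, 46.1), (9.1, 44.6), (9.6, 51.3), (9.8, 49.0), (9.8, 49.7), (10.3, 47.0), (10.3, 52.3)]
```

Request:
{"method": "drive_tool", "body": {"targets": [[0,0,0,0],[0,0,0,0],[0,0,0,0],[0,0,0,0]], "fingers": 0.237}}

```text
time: 12.85
tool_pos: [415.2, -11.3, 42.4]
eef_rot: [-0.0, 0.187, 0.982, 0.0]
contact_force: [0.6, 0.4, -0.8]
opening: 0.235
gripper_force: 7.9
```

```bash
python3 - <<'E'
from h import *
c,R,o=tips()
arms(c,(270,276,280,284),35,230,410,40)
uv,P,T=look(c,R,o)
for v in range(343,354,2):
    m=(uv[:,1]==v)&(P[:,2]>11)&(P[:,2]<44)&(uv[:,0]>303)&(uv[:,0]<338); 
    if m.sum()>2: print(v,m.sum(),uv[m,0].min(),uv[m,0].max(),"y",T[m,1].min().round(1),T[m,1].max().round(1),"z",P[m,2].mean().round())
ys=[]
for n in range(5):
    s=cam("side"); v,u=np.mgrid[235:285,330:395]; uv=np.c_[u.ravel(),v.ravel()]; P=dep(s,uv); T=(P-o["tool_pos"])@R
    ys.append(np.c_[T,P[:,2]])
A=np.vstack(ys); k=(A[:,0]>-56)&(A[:,0]<-42)&(A[:,3]>44.5)&(A[:,3]<51.5); A=A[k]
for nm,m in (("far",A[:,1]<-5.5),("cop",abs(A[:,1]-.5)<5),("near",A[:,1]>6.5)): print(nm,m.sum(),A[m].mean(0).round(2),A[m].min(0).round(1),A[m].max(0).round(1))
E
```

```text
12.85 [415.2 -11.3  42.4] 0.23491387015314327 7.94748991727829 [ 0.6  0.4 -0.8]
-1 [1327 3523   19    0    0    0    0    0    0    0    0    0    0    0
    0    0    0    0    0    0    0    0    1    8   17]
1 [1275 3648   20    0    0    0    0    0    0    0    0    0    0    0
    0    0    0    0    0    0    0    0    1   15   27]
270 [(294, 300), (338, 344)]
276 [(294, 300), (339, 345)]
280 [(294, 300), (338, 345)]
284 [(293, 299), (338, 346)]
343 4 316 330 y -1.0 6.6 z 12.0
345 9 308 335 y -5.4 9.3 z 11.0
347 16 305 336 y -7.1 9.9 z 11.0
349 15 304 335 y -7.6 9.4 z 11.0
351 19 307 336 y -6.0 9.9 z 12.0
353 28 304 337 y -7.7 10.5 z 12.0
far 35 [-45.83  -7.74  -6.2   48.6 ] [-50.2 -10.2  -8.7  44.7] [-42.   -5.8  -2.3  51.1]
cop 38 [-49.     0.1   -6.68  49.07] [-54.   -4.4  -9.1  45.6] [-42.9   4.3  -3.2  51.5]
near 42 [-46.1    9.5   -5.73  48.13] [-53.2   6.9  -8.4  44.7] [-42.1  13.8  -2.3  50.8]
```

Request:
{"method": "drive_tool", "body": {"targets": [[0,-0.4,0,0],[0,0,0,0],[0,0,0,0],[0,0,0,0],[0,0,0,0],[0,0,0,0],[0,0,0,0],[0,0,0,0],[0,0,0,0],[0,0,0,0]], "fingers": 0.238}}

```text
time: 13.98
tool_pos: [415.1, -11.7, 42.4]
eef_rot: [-0.0, 0.187, 0.982, 0.0]
contact_force: [-0.6, -0.1, -0.6]
opening: 0.241
gripper_force: 7.9
```

Request:
{"method": "drive_tool", "body": {"targets": [[0,0,0,0],[0,0,0,0],[0,0,0,0],[0,0,0,0],[0,0,0,0],[0,0,0,0],[0,0,0,0],[0,0,0,0],[0,0,0,0],[0,0,0,0]]}}

```text
time: 14.82
tool_pos: [415.1, -11.7, 42.4]
eef_rot: [0.0, 0.187, 0.982, 0.0]
contact_force: [0.1, 0.6, -0.6]
opening: 0.239
gripper_force: 7.9
```

Request:
{"method": "drive_tool", "body": {"targets": [[0,0,0,0],[0,0,0,0],[0,0,0,0],[0,0,0,0],[0,0,0,0],[0,0,0,0],[0,0,0,0],[0,0,0,0],[0,0,0,0],[0,0,0,0]]}}

```text
time: 15.65
tool_pos: [415.1, -11.7, 42.4]
eef_rot: [0.0, 0.187, 0.982, 0.0]
contact_force: [-0.3, -0.4, 0.1]
opening: 0.239
gripper_force: 7.9
```

Request:
{"method": "drive_tool", "body": {"targets": [[0,0,0,0],[0,0,0,0],[0,0,0,0],[0,0,0,0],[0,0,0,0],[0,0,0,0],[0,0,0,0],[0,0,0,0],[0,0,0,0],[0,0,0,0]]}}

```text
time: 16.48
tool_pos: [415.1, -11.7, 42.4]
eef_rot: [0.0, 0.187, 0.982, 0.0]
contact_force: [-0.8, -0.1, -0.1]
opening: 0.241
gripper_force: 7.9
```

Request:
{"method": "drive_tool", "body": {"targets": [[0,0,0,0],[0,0,0,0],[0,0,0,0],[0,0,0,0],[0,0,0,0],[0,0,0,0],[0,0,0,0],[0,0,0,0]]}}

```text
time: 17.15
tool_pos: [415.1, -11.7, 42.4]
eef_rot: [0.0, 0.187, 0.982, 0.0]
contact_force: [-0.0, 0.7, -0.6]
opening: 0.239
gripper_force: 7.9
```

```bash
python3 - <<'E'
from h import *
c,R,o=tips(); arms(c,(240,270,276,280,284),35,230,410,40)
v,u=np.mgrid[134:164,300:340]; uv=np.c_[u.ravel(),v.ravel()]; P=dep(c,uv); k=(P[:,2]>35)&(P[:,2]<70); print("bow top z",P[k].mean(0))
us=np.arange(290,350); P=dep(c,np.c_[us,np.full(60,280)]); print("plate top",P[(P[:,2]>35)].mean(0))
E
```

```text
17.15 [415.1 -11.7  42.4] 0.23944791047507624 7.8619591891765594 [-0.   0.7 -0.6]
-1 [1392 3460   16    0    0    0    0    0    0    0    0    0    0    0
    0    0    0    0    0    0    0    0    0   11   24]
1 [1376 3547   21    0    0    0    0    0    0    0    0    0    0    0
    0    0    0    0    0    0    0    0    0   25   30]
240 [(295, 301), (337, 343)]
270 [(294, 300), (339, 344)]
276 [(294, 300), (339, 345)]
280 [(293, 300), (338, 345)]
284 [(293, 300), (338, 346)]
bow top z [350.46292599  14.34890489  53.97361524]
plate top [399.81317481  -4.99095833  52.20817105]
```

The hold is steady (7.9 N, 22 mm). One last check of tip height relative to the coping before handing in.

```bash
python3 - <<'E'
from h import *
c,R,o=tips()
A=[]
v,u=np.mgrid[230:290,325:400]; uv=np.c_[u.ravel(),v.ravel()]
for n in range(6):
    s=cam("side"); P=dep(s,uv); A.append(np.c_[(P-o["tool_pos"])@R,P[:,2]])
A=np.vstack(A)
def st(nm,x0,x1,y0,y1):
    k=(A[:,0]>x0)&(A[:,0]<x1)&(A[:,1]>y0)&(A[:,1]<y1)&(A[:,3]>34)&(A[:,3]<64); B=A[k]; print(nm,len(B),B.mean(0).round(1) if len(B) else '',np.percentile(B[:,3],[5,50,95]).round(1) if len(B) else '')
st("near tip",-55,-46,7,13); st("far tip",-55,-46,-12,-5.5); st("near arm",-40,-30,7,14);
st("rear near",35,60,3,12); st("coping",-57,-46,-4.5,4.5); st("die",-60,-44,-7,7)
k=(abs(A[:,0]+51)<6)&(abs(A[:,1])<5)&(A[:,3]>43.5)&(A[:,3]<60); print(np.sort(A[k][:,3])[-12:].round(1))
E
```

```text
17.2 [415.1 -11.7  42.4] 0.23809729177794078 7.862045913934708 [ 0.5 -0.8  0.5]
-1 [1373 3473   14    0    0    0    0    0    0    0    0    0    0    0
    0    0    0    0    0    0    0    0    1   13   18]
1 [1336 3572   21    0    0    0    0    0    0    0    0    0    0    0
    0    0    0    0    0    0    0    0    0   19   38]
near tip 32 [-49.3   9.5  -5.5  47.9] [40.5 48.9 50.7]
far tip 23 [-48.7  -7.9  -5.5  48. ] [46.2 47.7 49.9]
near arm 84 [-34.9  10.1  -6.1  48.5] [44.6 48.6 52.3]
rear near 122 [40.2  8.7 -5.5 47.9] [42.9 48.1 52. ]
coping 78 [-49.6   1.6  -1.5  43.9] [34.7 47.1 50.8]
die 151 [-48.6   2.    0.   42.4] [34.7 40.5 50.7]
[50.2 50.3 50.4 50.5 50.7 50.7 50.7 50.8 50.9 51.1 52.4 52.5]
```

```bash
python3 -c "
from station import bot
print(bot.close_job())"
```

```text
the job is handed in; nothing more can be done
None
```

I handed the job in with the callipers held in the air round the white coping, tips about 14 mm apart by my estimate and steady for over 3 s. I set that gap from the plate opening, spring force and arm spread because the gripper hid the red line, and the hand-in returned no verdict.

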